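# Open the ratchet clamp on an evidence parcel

## Task

On the evidence bench a blue parcel lies in a ratchet clamp. Press down the orange release pad on the yellow sliding jaw and, keeping it pressed, push the jaw back along its bar, away from the parcel, until it is fully open against the end stop; then lift off and let the pad spring up. Leave the parcel lying in the clamp, and do not pick up or disturb it, the second parcel, the amber bottle or the orange cutter.

Things in the scene. Friction and masses are not known exactly. Their poses are not given: they have to be found in the camera images.
- clamp: ratchet parcel clamp, bolted down: grey base plate 180 x 376 x 8 mm (local y -175 to 201 mm). Origin on the table, x = 0 mid-width. Its y axis runs along the steel bar (20 mm wide, top 44 mm above the table, saw teeth beneath) and points the opening way: dark fixed jaw (62 mm high) at y = -158 mm, then the parcel, the yellow sliding jaw, and the dark end stop (54 mm high) at y = 187 mm
- jaw (a joint): how far the yellow sliding jaw stands open (m), in the clamp's +y: 0 = closed, 0.125 = fully open against the end stop; starts between about 0.003 and 0.04. Friction about 3 N. With the release up, the ratchet blocks +y motion after at most 10 mm of play, however hard it is pushed
- release (a joint): how far the orange release pad is pressed (m): 0 = up, 0.010 = bottom stop; it may rest up to 4 mm down when its nose rides on a tooth. A spring lifts it (about 4 N at the top, 7 N at the bottom). Pressed 5 mm or more, the jaw slides freely both ways; let go, it locks again, so keep it pressed during the push
- pad_top (a point): centre of the top of the orange release pad: level, 50 x 50 mm, 64 mm above the table when up; it rides on the sliding jaw and moves straight down when pressed. On its -y side (clamp axes), 27 to 37 mm from its centre, is the jaw's yellow face plate, top 60 mm above the table; on its +y side the push block. Axes as the clamp
- push_face (a point): on the yellow push block's upright face that looks at the pad (clamp -y), mid-width, 78 mm above the table, 28 mm from the pad centre in clamp +y. The block, part of the sliding jaw, is 110 mm wide (x), 35 mm thick (y), top 92 mm above the table. A fingertip holding the pad down opens the jaw by bearing on this face in clamp +y. Axes as the clamp
- parcel: blue wrapped parcel with a white paper top, 160 x 100 x 45 mm (its x, y, z), 0.6 to 1 kg, loose, lying on the clamp's base plate between the jaws. Origin at the centre of its underside.
- parcel_b: second blue parcel with a white paper top, 100 x 150 x 45 mm, loose, lying on the table beyond the clamp. Origin at the centre of its underside.
- bottle: amber reagent bottle with black cap, 48 mm diameter, 95 mm high, loose, standing on the table beyond the clamp. Origin at the centre of its underside.
- cutter: orange utility cutter with a black end, blade retracted, 30 x 140 x 18 mm along its y, loose, lying on the table on the robot's side of the clamp. Origin at the middle of its underside.

How it is judged:
By the outcome, as a careful person would: the job done as asked, in the order asked, and still so for the second after the job is handed in, with the robot touching nothing.
It also fails if it takes over 35 s, if anything falls off the work surface, if the arm or the gripper's body presses on something with over 40 N, if the wrist force passes 120 N, or if a joint passes its speed limit or range.

## Robot

A 7-joint arm with a two-finger parallel gripper is mounted at the origin on the work surface. World frame = base frame: x ahead of the robot, y to its left, z up, the work surface at z = 0. Lengths are in m, angles in rad, forces in N, time in s.
With the tool pointing down it reaches from about 0.4 to 0.85 m from the base axis. Payload 4.5 kg.
Tool frame: the origin (TCP) lies midway between the tips of the shut fingers; the grasp point (between the pads) lies 19 mm behind it; z points along the fingers, y is the line along which they close (so a half turn about z gives the same grasp; the last joint's range is limited). The gripper opens to 88 mm and grips with 3 to 60 N. Pads are 18 mm wide; open, the fingers measure 123 mm over their backs; the gripper's body (75 mm by 187 mm) begins 45 mm behind the grasp point.
Start: joints at [-1.181, 0.689, -0.195, 1.565, 0.157, 0.902, -0.215], TCP at [0.218, 0.586, 0.215] pointing down, gripper open.
Joint ranges: [-3.01, 3.01], [-0.46, 2.08], [-1.47, 1.51], [0.13, 2.56], [-1, 4.14], [0.04, 2.09], [-2.66, 2.66]. Speed limits (rad/s): [2.57, 2.57, 3.14, 3.14, 3.14, 3.14, 3.14].

## Interface

Orientations are given as a unit quaternion [x, y, z, w].
In Python, from plant import r gives the robot as it stands. The module is installed in compiled form; this text tells all that it offers.
- The arm moves only by the tool step_arm, never from a script. Its argument "series" is a list of rows, each a list of 7 numbers: the shift along the world's x, y, z in mm, then the turn, a rotation vector about the world's x, y, z in rad, then the closure, from 0 (fully open) to 1 (shut). A call has 1 to 20 rows; each row shifts and turns the commanded pose from where the row before left it; what a row does not reach is not made up. A row lasts 1/10 s, in which the tool goes at most 50 mm and 8.59 degrees, less where a joint would pass 70% of its speed; a pose out of reach is approached as far as the arm can. A call is refused whole if a number of a shift passes 50 or a number of a turn 0.15, either way. A call with a gripper value outside its range is refused whole. The fingers move at their own pace and stop on an object; "force" is the grip in N (left out, the last holds). Time passes only in rows, so rows that do not move let the fingers close. It gives the time, the measured TCP pose, the force, the opening and the grip force at its end, in the units of the state.
- r.get_state(): the state, without advancing time (a new reading comes with each control period).
- r.snapshot(name): name is "scene" or "top" or "wrist"; returns (picture, depth): 400x640x3 uint8, blue, green, red; 400x640 float32, m along the optical axis (not along the pixel's ray), 0 where there is no reading.
- r.get_calibration(name): a dict with "intrinsics" (3x3 intrinsics, pixels), "dist_coeffs" ([k1, k2, p1, p2, k3] as OpenCV has them; the pictures are not rectified), "pose" (4x4, takes a point from camera to world coordinates). Camera axes: x right, y up, looking along -z (the intrinsics and any distortion apply to the point x, -y, -z); pixel columns grow to the right and rows downward; lengths in m; the calibration is good to about 2 mm. A picture is of the moment at which its call begins: read the wrist's pose just before it. get_calibration takes no time and is no camera call; for the wrist camera it gives the pose at the moment of the call.
- r.finish_job(): hands the job in; it is judged then, once.
The state is a dict: "clock": time; "q": joint angles; "qd": joint speeds; "joint_torque": joint torques, N m; "tool_pos": TCP position; "eef_rot": TCP orientation; "contact_force": force on the tool from outside, world axes, zero at the start; "moment": the same for the moment, N m; "opening": opening from 0.0 (shut) to 1.0 (fully open); "finger_force": force on a finger pad.
Only numpy, scipy, OpenCV 4.12 (cv2) and the standard library are available. Lean on these libraries where they do the work, as an engineer would, in place of code of your own. Each camera call takes 0.05 s, during which the arm holds its last target. There are 200 camera calls.

## Working session

There is one attempt and no reset: what is moved stays moved. The work goes in short steps, Python scripts to look and compute and a tool call to move; the robot and the scene stay as the last step left them, time stands still between calls to the robot, and variables do not carry over. Pictures are saved under pics/ and viewed, at most 10 in all, crops included, and the job is handed in when it is done.

Besides the shell and the picture viewer there is one more tool, called after "Emit:" in YAML: its name, and indented under it one key for each argument. step_arm: Moves the arm, as the interface text tells. Its arguments: {"type":"object","properties":{"series":{"type":"array"},"force":{"type":"number"}},"required":["series"]}

```bash
mkdir -p pics; cat > h.py <<'E'
import numpy as np, cv2
from plant import r
def shot(n):
    c=r.get_calibration(n); p,d=r.snapshot(n)
    return p,d,c
def cloud(d,c):
    K=np.array(c["intrinsics"]);D=np.array(c["dist_coeffs"]);T=np.array(c["pose"])
    h,w=d.shape;u,v=np.meshgrid(np.arange(w),np.arange(h))
    n=cv2.undistortPoints(np.stack([u,v],-1).reshape(-1,1,2).astype(np.float64),K,D).reshape(h,w,2)
    P=np.stack([n[...,0]*d,-n[...,1]*d,-d],-1)
    return P@T[:3,:3].T+T[:3,3]
E
python3 - <<'E'
from h import *
for n in("top","scene"):
    p,d,c=shot(n); cv2.imwrite(f"pics/{n}1.png",p); np.savez(f"{n}1.npz",p=p,X=cloud(d,c),d=d)
s=r.get_state();print(s["clock"],s["tool_pos"],s["eef_rot"],s["contact_force"])
E
```

```text
0.1 [0.21753335 0.58526481 0.21469993] [ 1.76917241e-01  9.84225380e-01 -8.26338061e-04 -8.90118235e-05] [-1.06985631 -0.38088869  0.30339685]
```

View pics/top1.png

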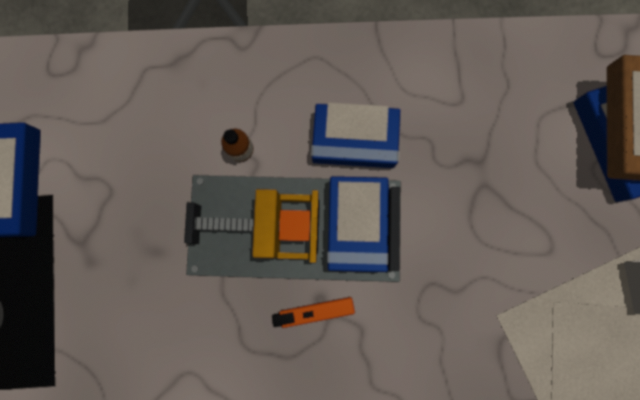

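View pics/scene1.png

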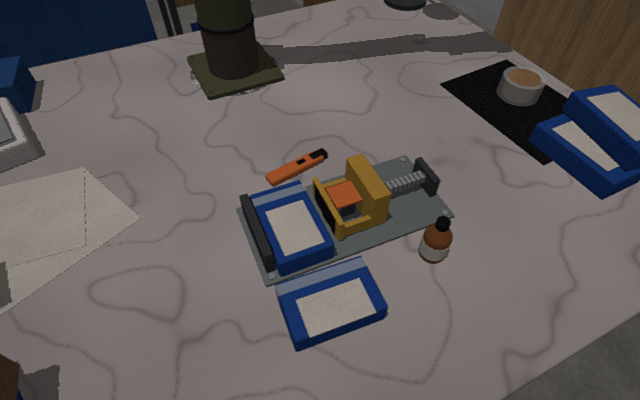

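The top view shows the orange pad at about (294,226), the yellow push block at (266,224), the end stop at (192,223) and the parcel at (358,222). The cutter is at (313,312). The opening direction is image left. Next I measure these.

```bash
python3 - <<'E'
from h import *
for n in("top","scene"):
    z=np.load(n+"1.npz");p,X=z["p"],z["X"]
    hsv=cv2.cvtColor(p,cv2.COLOR_BGR2HSV)
    ws=(X[...,0]>.3)&(X[...,0]<.95)&(abs(X[...,1])<.35)&(z["d"]>0)
    H,S,V=hsv[...,0],hsv[...,1],hsv[...,2]
    def rep(nm,m):
        m=(m&ws).astype(np.uint8);k,L,st,ce=cv2.connectedComponentsWithStats(m)
        for i in range(1,k):
            if st[i,4]<60: continue
            q=X[L==i]; rc=cv2.minAreaRect((q[:,:2]*1000).astype(np.float32))
            print(n,nm,st[i,4],ce[i].round(),'med',np.median(q,0).round(4),'rect',np.round(rc[0]),np.round(rc[1]),round(rc[2],1),'z',q[:,2].min().round(3),q[:,2].max().round(3))
    Z=X[...,2]
    rep('orange',(H<13)&(S>150)&(V>90))
    rep('yellow',(H>=14)&(H<26)&(S>150)&(V>60))
    rep('ytop',(H>=14)&(H<26)&(S>150)&(V>60)&(Z>.085))
    rep('blue',(H>100)&(H<130)&(S>120))
    rep('high',(Z>.005)&(Z<.3))
    print(hsv[226,294],X[226,294],X[224,266],X[223,192],X[225,395], X[190,196],X[270,194],X[275,394])
E
```

```text
top orange 928 [294. 225.] med [0.5623 0.0216 0.0631] rect [563.  23.] [53. 50.] 87.0 z 0.006 0.067
top orange 1070 [321. 311.] med [ 0.4177 -0.0201  0.0166] rect [415. -10.] [ 30. 127.] 9.5 z 0.011 0.022
top yellow 2674 [280. 225.] med [0.5633 0.0531 0.091 ] rect [563.  41.] [116. 120.] 86.7 z 0.006 0.097
top ytop 1494 [265. 223.] med [0.5646 0.0658 0.0928] rect [565.  66.] [ 35. 109.] 86.8 z 0.085 0.097
top blue 1398 [355. 133.] med [ 0.7127 -0.0834  0.0457] rect [731. -87.] [150.  74.] 84.1 z -0.0 0.05
top blue 524 [353. 161.] med [ 0.6728 -0.0812  0.0363] rect [674. -82.] [144.   5.] 84.3 z 0.007 0.05
top blue 1844 [358. 220.] med [ 0.5622 -0.0833  0.0537] rect [579. -86.] [101. 126.] 86.8 z 0.006 0.06
top blue 455 [357. 267.] med [ 0.4901 -0.082   0.0533] rect [489. -82.] [103.  14.] 86.9 z 0.006 0.059
top high 5198 [356. 135.] med [ 0.7164 -0.0878  0.0459] rect [721. -90.] [154. 101.] 84.3 z 0.005 0.051
top high 797 [237. 145.] med [0.6999 0.1143 0.0655] rect [707. 122.] [48. 52.] 26.9 z 0.005 0.098
top high 21596 [294. 227.] med [0.5599 0.0227 0.0434] rect [564.  29.] [384. 18
[... 1023 characters left out ...]
 114 [315. 271.] med [ 0.6724 -0.0912  0.0438] rect [661. -82.] [143.  28.] 84.5 z -0.001 0.047
scene blue 2650 [329. 308.] med [ 0.7376 -0.1044  0.0435] rect [731. -90.] [149.  79.] 84.0 z 0.005 0.048
scene high 842 [296. 166.] med [ 0.4182 -0.0093  0.0148] rect [414.  -4.] [ 31. 142.] 9.6 z 0.005 0.02
scene high 24120 [341. 240.] med [ 0.6204 -0.0435  0.0444] rect [625.  23.] [378. 307.] 86.8 z 0.005 0.097
[ 16  26 147] [ 0.58237129 -0.08597903  0.0525238 ] [ 0.55565007 -0.12656344  0.05044775] [ 4.54331310e-01 -2.39634178e-01 -2.73754114e-04] [0.63314738 0.09300015 0.00893653] [ 0.37501068 -0.21025431 -0.00226171] [ 0.55368132 -0.26372591 -0.0016766 ] [ 0.71571575  0.03851826 -0.00216678]
```

The clamp's +y axis is about (0.056, 0.998) in world. The pad centre is near (0.5625, 0.021) and the push face near y = 0.049. I'll shut the fingers, align tool y with the bar and move above the pad.

Emit:
step_arm:
  series:
    - [19,-31,0,0,0,0.0167,1]
    - [19,-31,0,0,0,0.0167,1]
    - [19,-31,0,0,0,0.0167,1]
    - [19,-31,0,0,0,0.0167,1]
    - [19,-31,0,0,0,0.0167,1]
    - [19,-31,0,0,0,0.0167,1]
    - [19,-31,0,0,0,0.0167,1]
    - [19,-31,0,0,0,0.0167,1]
    - [19,-31,0,0,0,0.0167,1]
    - [19,-31,0,0,0,0.0167,1]
    - [19,-31,0,0,0,0.0167,1]
    - [19,-31,0,0,0,0.0167,1]
    - [19,-31,0,0,0,0.0167,1]
    - [19,-31,0,0,0,0.0167,1]
    - [19,-31,0,0,0,0.0167,1]
    - [19,-31,0,0,0,0.0167,1]
    - [19,-31,0,0,0,0.0167,1]
    - [19,-31,0,0,0,0.0167,1]
    - [0,0,0,0,0,0,1]
    - [0,0,0,0,0,0,1]
  force: 30

```text
clock: 2.1
tool_pos: [0.5594, 0.0273, 0.2149]
eef_rot: [0.029, 1.0, 0.0, -0.001]
contact_force: [-0.5, 0.4, 0.4]
opening: 0.003
finger_force: 0.0
```

Emit:
step_arm:
  series:
    - [1,0,-30,0,0,0,1]
    - [1,-1,-40,0,0,0,1]
    - [1,0,-35,0,0,0,1]
    - [0,0,-25,0,0,0,1]
    - [0,0,-5,0,0,0,1]
    - [0,0,0,0,0,0,1]
    - [0,0,0,0,0,0,1]

```text
clock: 2.8
tool_pos: [0.5634, 0.0279, 0.0817]
eef_rot: [0.027, 1.0, 0.0, 0.001]
contact_force: [-0.1, -0.3, 1.4]
opening: 0.002
finger_force: 0.0
```

```bash
python3 - <<'E'
from h import *
a=[]
for n in("scene","wrist"):
    p,d,c=shot(n); a.append(p[80:320,180:560] if n=="scene" else cv2.resize(p,(380,240)))
    if n=="wrist":
        X=cloud(d,c); hsv=cv2.cvtColor(p,cv2.COLOR_BGR2HSV);H,S,V=cv2.split(hsv)
        m=(H<13)&(S>150)&(V>90)&(abs(X[...,2]-.063)<.008)
        y=(H>=14)&(H<26)&(S>150)&(X[...,2]>.085)
        for k in(m,y):
            if k.sum()>50: q=X[k];print(k.sum(),np.median(q,0),cv2.minAreaRect((q[:,:2]*1000).astype(np.float32)))
cv2.imwrite("pics/c2.png",np.hstack(a))
print(r.get_state()["tool_pos"])
E
```

```text
104 [0.53773346 0.03400006 0.05978253] ((621.564453125, 67.5217514038086), (211.8629150390625, 45.98362350463867), 29.792861938476562)
12015 [0.54516888 0.05919667 0.09250005] ((534.9376831054688, 45.85231018066406), (109.84425354003906, 79.2915267944336), 62.33576202392578)
[0.56369712 0.02739558 0.08198294]
```

View pics/c2.png

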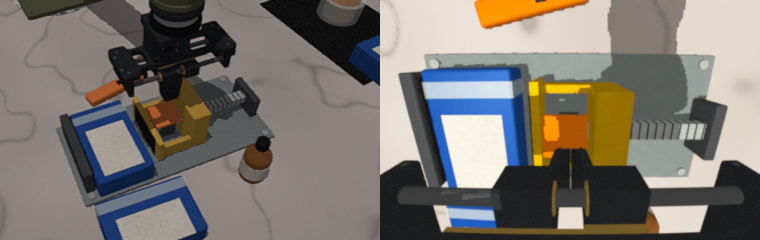

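The shut fingertips hang over the orange pad (left pane about (175,105), right pane about (567,150)), clear of the face plate and the push block. Now I press down slowly.

Emit:
step_arm:
  series:
    - [0,0,-7,0,0,0,1]
    - [0,0,-6,0,0,0,1]
    - [0,0,-4,0,0,0,1]
    - [0,0,-3,0,0,0,1]
    - [0,0,-3,0,0,0,1]
    - [0,0,-2,0,0,0,1]
    - [0,0,-1,0,0,0,1]
    - [0,0,0,0,0,0,1]

```text
clock: 3.7
tool_pos: [0.5627, 0.0269, 0.0543]
eef_rot: [0.028, 1.0, 0.0, -0.0]
contact_force: [0.0, -0.2, 0.1]
opening: 0.005
finger_force: 0.0
```

```bash
python3 - <<'E'
from h import *
a=[]
for n in("scene","wrist"):
    p,d,c=shot(n); a.append(cv2.resize(p[150:270,270:460],(760,480))if n=="scene" else p)
cv2.imwrite("pics/s3.png",a[0]);cv2.imwrite("pics/w3.png",a[1])
s=r.get_state();print(s["tool_pos"],s["contact_force"],s["moment"],s["joint_torque"])
E
```

```text
[0.56278003 0.02688556 0.05452848] [ 0.4854842  -0.32463971  0.28122112] [0.00468818 0.04881097 0.00077533] [-1.07413818e-02 -5.20901370e+01 -1.92158774e+00 -8.04431409e+00
 -7.45669386e-03  7.39556970e-02 -4.75177294e-04]
```

View pics/s3.png

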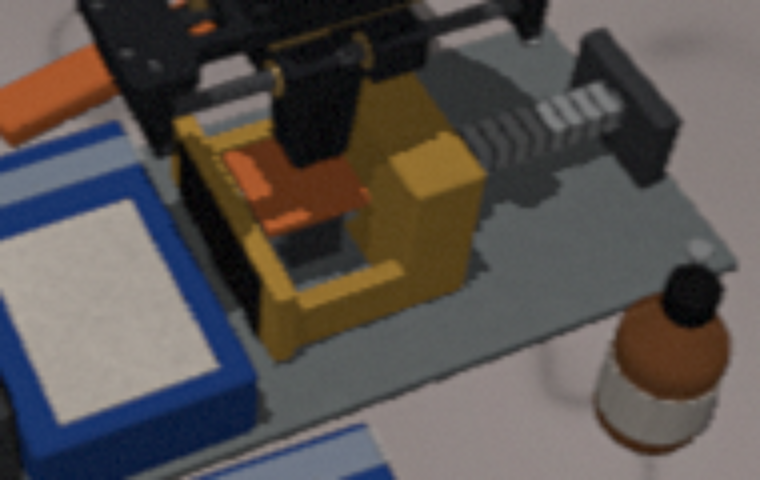

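View pics/w3.png

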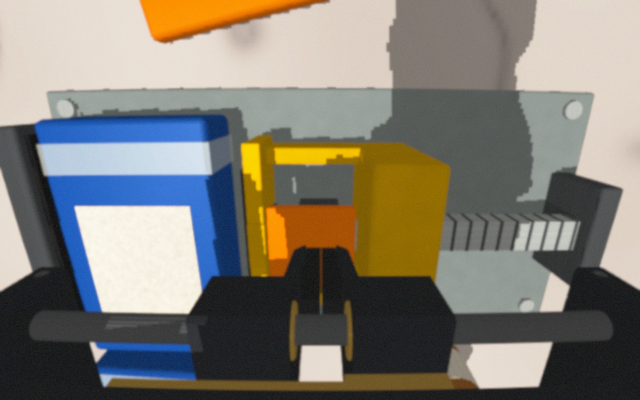

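The fingertips are at the pad's rear half (scene crop about (315,160)), but the force reads about zero, so they may not be touching yet. I'll go down in small steps and watch the force.

Emit:
step_arm:
  series:
    - [0,0,-2,0,0,0,1]
    - [0,0,0,0,0,0,1]

```text
clock: 4.0
tool_pos: [0.5626, 0.0269, 0.0523]
eef_rot: [0.028, 1.0, 0.0, -0.0]
contact_force: [0.3, 0.9, -0.1]
opening: 0.008
finger_force: 0.0
```

```bash
python3 - <<'E'
from h import *
for n in("scene","top","wrist"):
    p,d,c=shot(n);X=cloud(d,c);H,S,V=cv2.split(cv2.cvtColor(p,cv2.COLOR_BGR2HSV))
    m=(H<13)&(S>150)&(abs(X[...,0]-.5625)<.024)&(abs(X[...,1]-.02)<.024)&(X[...,2]>.045)&(X[...,2]<.075)
    print(n,m.sum(),np.percentile(X[m][:,2],[10,50,90]) if m.any() else '')
s=r.get_state();print(s["tool_pos"],s["contact_force"])
E
```

```text
scene 449 [0.05986155 0.06141715 0.0625988 ]
top 0 
wrist 9 [0.06131976 0.06242794 0.06548412]
[0.56270259 0.02691039 0.05245951] [-0.37002659 -0.42118333 -0.13018722]
```

Emit:
step_arm:
  series:
    - [0,0,-1,0,0,0,1]
    - [0,0,-1,0,0,0,1]
    - [0,0,0,0,0,0,1]

```text
clock: 4.45
tool_pos: [0.5626, 0.0269, 0.0503]
eef_rot: [0.028, 1.0, 0.0, -0.0]
contact_force: [0.6, 0.6, -0.8]
opening: 0.008
finger_force: 0.0
```

```bash
python3 - <<'E'
from h import *
p,d,c=shot("scene");X=cloud(d,c);V=p.max(2)
m=(V<70)&(abs(X[...,0]-.5625)<.03)&(abs(X[...,1]-.027)<.02)&(X[...,2]>.04)&(X[...,2]<.11)
q=X[m];ys,xs=np.nonzero(m);o=np.argsort(q[:,2])[:200:10]
for i in o: print(xs[i],ys[i],q[i].round(4))
H,S,V=cv2.split(cv2.cvtColor(p,cv2.COLOR_BGR2HSV))
m=(H<13)&(S>150)&(abs(X[...,0]-.5625)<.024)&(abs(X[...,1]-.02)<.024)&(X[...,2]>.045)&(X[...,2]<.075)
print(np.percentile(X[m][:,2],[10,50,90]))
E
```

```text
350 206 [0.5781 0.0266 0.0402]
352 205 [0.5795 0.0297 0.0429]
353 204 [0.5795 0.0316 0.0448]
342 192 [0.5579 0.0199 0.0615]
348 191 [0.5708 0.0242 0.0751]
340 188 [0.5599 0.014  0.0772]
355 188 [0.5726 0.037  0.0784]
341 189 [0.5653 0.013  0.0804]
356 187 [0.5738 0.0381 0.0817]
347 189 [0.572  0.021  0.0831]
354 186 [0.5723 0.0347 0.0844]
356 185 [0.5727 0.0384 0.0856]
346 188 [0.5722 0.0187 0.0872]
350 186 [0.5723 0.0264 0.0886]
351 185 [0.5721 0.0284 0.09  ]
340 184 [0.5625 0.0119 0.0912]
354 183 [0.5721 0.0342 0.0923]
349 184 [0.5712 0.0247 0.0934]
351 183 [0.5714 0.0285 0.0943]
353 182 [0.5721 0.0319 0.0959]
[0.05988155 0.06143606 0.06261717]
```

```bash
python3 - <<'E'
from h import *
p,d,c=shot("scene");X=cloud(d,c)
for lo in np.arange(-.10,.15,.02):
    m=(X[...,0]>.50)&(X[...,0]<.64)&(X[...,1]>lo)&(X[...,1]<lo+.02)&(X[...,2]>.066)&(X[...,2]<.25)&(p.max(2)<75)
    q=X[m]
    if m.sum()>5: print(round(lo,2),m.sum(),np.percentile(q[:,2],[0,2,10,50]).round(3),q[:,0].min().round(3),q[:,0].max().round(3))
cv2.imwrite("pics/s4.png",cv2.resize(p[90:250,230:470],(780,520)))
E
```

```text
-0.08 260 [0.141 0.152 0.163 0.179] 0.526 0.593
-0.06 575 [0.137 0.139 0.151 0.179] 0.524 0.595
-0.04 276 [0.149 0.151 0.153 0.178] 0.528 0.588
-0.02 1232 [0.133 0.146 0.157 0.207] 0.527 0.597
0.0 826 [0.076 0.082 0.103 0.188] 0.528 0.601
0.02 771 [0.073 0.078 0.093 0.174] 0.557 0.601
0.04 388 [0.068 0.073 0.121 0.162] 0.559 0.6
0.06 185 [0.071 0.084 0.151 0.171] 0.54 0.621
0.08 451 [0.073 0.09  0.152 0.177] 0.534 0.62
0.1 514 [0.137 0.14  0.145 0.179] 0.532 0.604
```

View pics/s4.png

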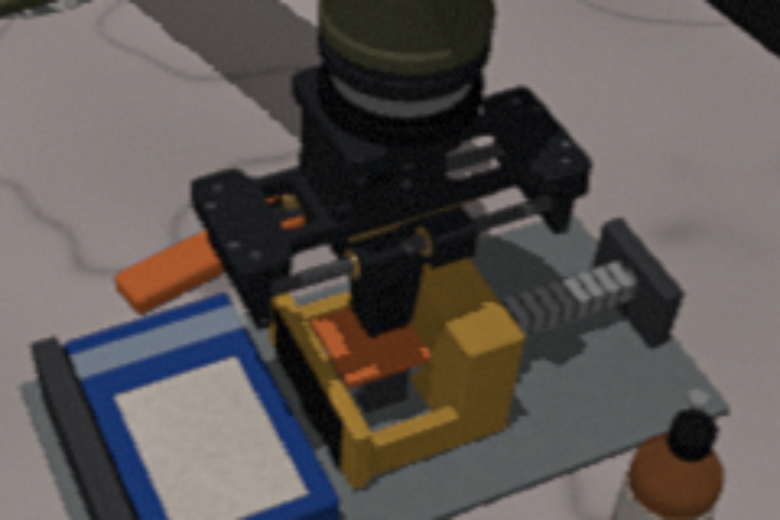

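The picture shows the fingertip hovering over the pad (crop about (385,325)). Depth puts the tip at z of about 0.073 and the gripper body's underside at about 0.137. The reported z is therefore about 22 mm too low, and xy agrees. I'll trust the cameras and continue down.

Emit:
step_arm:
  series:
    - [0,0,-4,0,0,0,1]
    - [0,0,-4,0,0,0,1]
    - [0,0,-2,0,0,0,1]
    - [0,0,-2,0,0,0,1]
    - [0,0,0,0,0,0,1]

```text
clock: 5.05
tool_pos: [0.5625, 0.0268, 0.0384]
eef_rot: [0.028, 1.0, -0.0, -0.0]
contact_force: [-1.4, 0.0, 4.6]
opening: 0.003
finger_force: 1.9
```

Contact at 4.6 N. I'll press about 6 mm more.

Emit:
step_arm:
  series:
    - [0,0,-2,0,0,0,1]
    - [0,0,-2,0,0,0,1]
    - [0,0,-2,0,0,0,1]
    - [0,0,0,0,0,0,1]

```text
clock: 5.45
tool_pos: [0.5625, 0.0268, 0.0324]
eef_rot: [0.028, 1.0, -0.0, -0.0]
contact_force: [-1.9, -0.6, 5.3]
opening: 0.005
finger_force: 2.9
```

```bash
cat > pad.py <<'E'
from h import *
p,d,c=shot("scene");X=cloud(d,c);H,S,V=cv2.split(cv2.cvtColor(p,cv2.COLOR_BGR2HSV))
m=(H<13)&(S>150)&(abs(X[...,0]-.5625)<.035)&(abs(X[...,1]-.06)<.14)&(X[...,2]>.045)&(X[...,2]<.075)
q=X[m];print("pad z",np.percentile(q[:,2],[10,50,90]),"xy",np.median(q,0))
y=(H>=14)&(H<26)&(S>150)&(X[...,2]>.088)&(X[...,0]>.45)&(X[...,0]<.65)
print("block",np.round(cv2.minAreaRect((X[y][:,:2]*1000).astype(np.float32))[0]))
s=r.get_state();print(s["tool_pos"],s["contact_force"],s["clock"])
E
python3 pad.py
```

```text
pad z [0.05296818 0.05443732 0.05569946] xy [0.57374466 0.01202948 0.05443732]
block [582.  19.]
[0.56252577 0.02681177 0.03251687] [-1.6557829  -0.61020551  5.36539878] 5.5
```

The pad is down about 7 mm. I press 1 mm more, then push along the bar.

Emit:
step_arm:
  series:
    - [0,0,-1,0,0,0,1]
    - [0.1,2,0,0,0,0,1]
    - [0.1,2,0,0,0,0,1]
    - [0.1,2,0,0,0,0,1]
    - [0.1,2,0,0,0,0,1]
    - [0.2,3,0,0,0,0,1]
    - [0.2,4,0,0,0,0,1]
    - [0.2,4,0,0,0,0,1]
    - [0.2,4,0,0,0,0,1]
    - [0.2,4,0,0,0,0,1]
    - [0,0,0,0,0,0,1]

```text
clock: 6.6
tool_pos: [0.564, 0.0532, 0.0316]
eef_rot: [0.028, 1.0, -0.001, -0.0]
contact_force: [-2.2, -1.1, 6.8]
opening: 0.004
finger_force: 3.1
```

```bash
python3 pad.py
```

```text
pad z [0.05218492 0.05368539 0.05511049] xy [0.57520849 0.03904679 0.05368539]
block [ 591. -199.]
[0.56402859 0.05317707 0.03165046] [-1.14901691 -2.34843528  6.42693284] 6.65
```

The jaw is sliding: the pad has moved about 27 mm and is still pressed. I continue.

Emit:
step_arm:
  series:
    - [0.3,5,0,0,0,0,1]
    - [0.3,5,0,0,0,0,1]
    - [0.3,5,0,0,0,0,1]
    - [0.3,5,0,0,0,0,1]
    - [0.3,5,0,0,0,0,1]
    - [0.3,5,0,0,0,0,1]
    - [0.3,5,0,0,0,0,1]
    - [0.3,5,0,0,0,0,1]
    - [0.3,5,0,0,0,0,1]
    - [0.3,5,0,0,0,0,1]
    - [0,0,0,0,0,0,1]

```text
clock: 7.75
tool_pos: [0.567, 0.1035, 0.0316]
eef_rot: [0.028, 1.0, -0.001, -0.0]
contact_force: [-2.0, -1.1, 6.5]
opening: 0.007
finger_force: 3.1
```

```bash
python3 pad.py
```

```text
pad z [0.05225721 0.0536728  0.05515694] xy [0.57804663 0.08974572 0.0536728 ]
block [587.  91.]
[0.56699438 0.1035267  0.03162697] [-1.27874607 -1.02454398  5.64941767] 7.8
```

Emit:
step_arm:
  series:
    - [0.2,4,0,0,0,0,1]
    - [0.2,4,0,0,0,0,1]
    - [0.2,4,0,0,0,0,1]
    - [0.2,4,0,0,0,0,1]
    - [0.1,3,0,0,0,0,1]
    - [0,0,0,0,0,0,1]

```text
clock: 8.4
tool_pos: [0.5681, 0.1221, 0.0317]
eef_rot: [0.028, 1.0, -0.001, 0.0]
contact_force: [-1.9, -1.2, 6.5]
opening: 0.004
finger_force: 3.1
```

```bash
python3 pad.py
```

```text
pad z [0.05214866 0.05371026 0.05500992] xy [0.57857343 0.10797864 0.05371026]
block [ 596. -167.]
[0.56808766 0.12211175 0.03164867] [-1.87333171 -2.94772506  5.83230768] 8.45
```

Emit:
step_arm:
  series:
    - [0.1,2,0,0,0,0,1]
    - [0.1,2,0,0,0,0,1]
    - [0.1,2,0,0,0,0,1]
    - [0.1,2,0,0,0,0,1]
    - [0.1,2,0,0,0,0,1]
    - [0,0,0,0,0,0,1]

```text
clock: 9.05
tool_pos: [0.5686, 0.1317, 0.0317]
eef_rot: [0.028, 1.0, -0.001, 0.0]
contact_force: [-1.7, -1.7, 6.0]
opening: 0.005
finger_force: 3.1
```

```bash
python3 pad.py
```

```text
pad z [0.05209002 0.05380255 0.05519632] xy [0.57924172 0.11780997 0.05380255]
block [589. 123.]
[0.56861727 0.13178959 0.03166206] [-0.8645326  -2.35780323  6.63758775] 9.1
```

Moved 106 mm so far, with no stop felt yet. I continue.

Emit:
step_arm:
  series:
    - [0.1,2,0,0,0,0,1]
    - [0.1,2,0,0,0,0,1]
    - [0.1,2,0,0,0,0,1]
    - [0.1,2,0,0,0,0,1]
    - [0,0,0,0,0,0,1]

```text
clock: 9.6
tool_pos: [0.5693, 0.1388, 0.0316]
eef_rot: [0.028, 1.0, -0.001, 0.0]
contact_force: [-0.9, -2.7, 5.8]
opening: 0.007
finger_force: 3.1
```

```bash
python3 pad.py
```

```text
pad z [0.05213738 0.05366005 0.05512301] xy [0.57868447 0.12248031 0.05366005]
block [ 592. -158.]
[0.56924928 0.13876089 0.03165565] [-0.69388402 -3.3456498   5.94389383] 9.65
```

Emit:
step_arm:
  series:
    - [0.1,2,0,0,0,0,1]
    - [0.1,2,0,0,0,0,1]
    - [0.1,2,0,0,0,0,1]
    - [0,0,0,0,0,0,1]

```text
clock: 10.05
tool_pos: [0.5694, 0.141, 0.0316]
eef_rot: [0.029, 1.0, -0.004, -0.0]
contact_force: [-0.4, -9.1, 8.3]
opening: 0.004
finger_force: 7.1
```

```bash
python3 pad.py; python3 - <<'E'
from h import *
p,d,c=shot("scene");cv2.imwrite("pics/s5.png",cv2.resize(p[90:250,250:490],(780,520)))
E
```

```text
pad z [0.05232436 0.05387907 0.05506044] xy [0.57771078 0.12345285 0.05387907]
block [589. 130.]
[0.56939792 0.14103316 0.03161994] [ -1.02404545 -10.20936379   8.28855437] 10.1
```

View pics/s5.png

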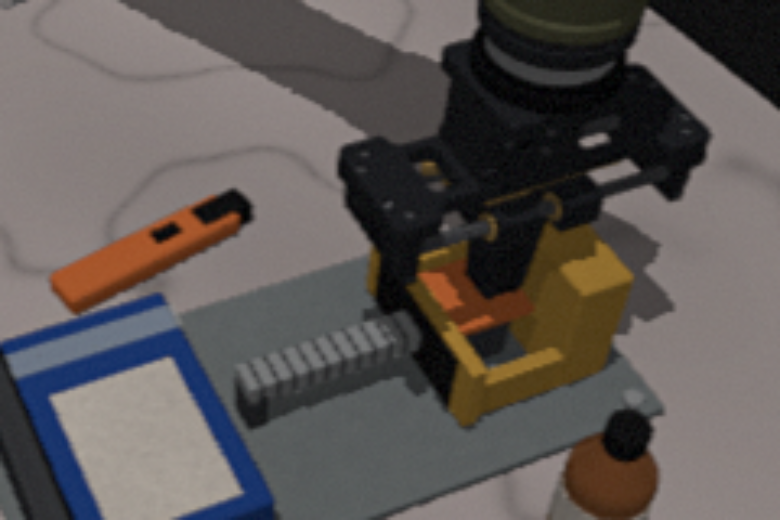

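The jaw is at the far end, with the block at (600,280) hiding the stop. The parcel, cutter and bottle are undisturbed. The y force has risen to 10 N, so I confirm with a little more push.

Emit:
step_arm:
  series:
    - [0.1,2,0,0,0,0,1]
    - [0.1,2,0,0,0,0,1]
    - [0,0,0,0,0,0,1]
    - [0,0,0,0,0,0,1]

```text
clock: 10.55
tool_pos: [0.5693, 0.1409, 0.0317]
eef_rot: [0.031, 1.0, -0.007, -0.001]
contact_force: [-1.0, -15.8, 11.4]
opening: 0.004
finger_force: 11.3
```

```bash
python3 pad.py
```

```text
pad z [0.05235127 0.05370809 0.05509779] xy [0.57726747 0.12327113 0.05370809]
block [589. 130.]
[0.56929512 0.14087359 0.03166081] [ -1.73013963 -15.67190375  11.19050114] 10.6
```

It is solid against the end stop. I lift straight up so the pad locks, ease back, then raise clear.

Emit:
step_arm:
  series:
    - [0,0,3,0,0,0,1]
    - [0,0,4,0,0,0,1]
    - [0,0,5,0,0,0,1]
    - [0,0,4,0,0,0,1]
    - [0,0,0,0,0,0,1]
    - [-0.3,-5,0,0,0,0,1]
    - [-0.3,-6,1,0,0,0,1]
    - [0,-2,5,0,0,0,1]
    - [0,0,20,0,0,0,1]
    - [0,0,40,0,0,0,1]
    - [0,0,45,0,0,0,1]
    - [0,0,30,0,0,0,1]
    - [0,20,0,0,0,0,1]
    - [-20,45,0,0,0,0,1]
    - [-20,45,0,0,0,0,1]
    - [-20,45,0,0,0,0,1]
    - [-20,45,0,0,0,0,1]
    - [-20,40,0,0,0,0,1]
    - [0,0,0,0,0,0,1]
    - [0,0,0,0,0,0,1]

```text
clock: 12.6
tool_pos: [0.4676, 0.3799, 0.1889]
eef_rot: [0.026, 1.0, 0.001, 0.0]
contact_force: [0.2, -0.7, -0.2]
opening: 0.006
finger_force: 0.0
```

```bash
python3 pad.py; python3 - <<'E'
from h import *
p,d,c=shot("top");X=cloud(d,c);cv2.imwrite("pics/t6.png",cv2.resize(p[80:340,160:430],(623,600)))
E
```

```text
pad z [0.05948542 0.06096627 0.06234957] xy [0.57067747 0.12806286 0.06096627]
block [606. -19.]
[0.46896931 0.37776613 0.18868974] [ 0.96839573 -0.26151945 -0.46107098] 12.65
```

View pics/t6.png

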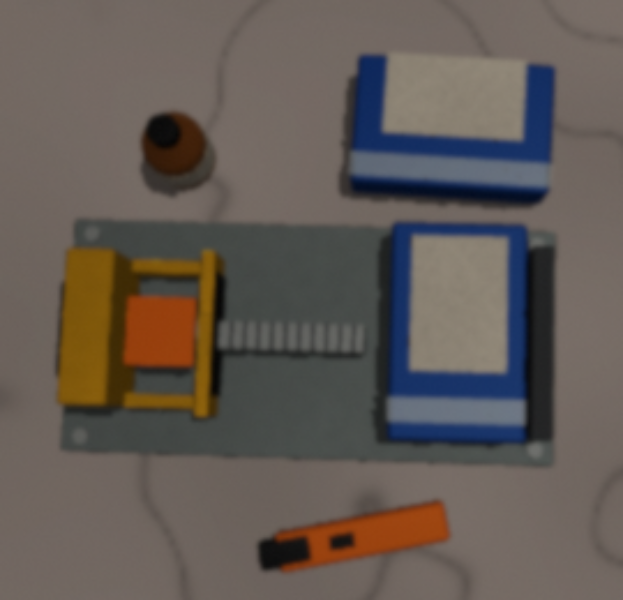

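The top view shows the jaw block at the end stop (90,325) and the pad sprung up at (160,330). The parcel, second parcel, bottle and cutter are unmoved.

```bash
python3 -c "
from plant import r
print(r.finish_job())"
```

```text
the job is handed in; nothing more can be done
None
```

The jaw is fully open against the end stop, the release pad has sprung back up, the parcel is still lying in the clamp, nothing else looks moved in the last picture, and the job was handed in at about 12.7 s (no verdict shown).

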